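Tip the doming block to its big hollow

TASK

The next copper blank needs the one big hollow of the steel doming block, which now faces sideways. Tip the block over on its rubber pad by pushing it with the fingertips, so that the big hollow looks straight up, and push it along so that it stands flat in the middle of the pad. Do not lift or carry the block, and leave the punch stand, the hammer and the dish where they are.

Things in the scene. Friction and masses are not known exactly. Their poses are not given: they have to be found in the camera images.
- doming_block: Loose steel cube, 50 mm edge, about 0.9 kg, dark hollows in all faces; origin at its centre, axes along its edges. Its +x face has the one big hollow and looks sideways at first: away from the robot, turned up to 72 degrees to the robot's right or 37 to its left; +z (9 hollows) is on top. The other faces have 4 to 16 hollows of 8 to 20 mm. Tipped past 45 degrees, it falls over, 50 mm further on.
- big_hollow (a point): Centre of the mouth of the big hollow, in the plane of that face, 25 mm from the cube's centre along the block's +x axis. The hollow is 34 mm across and 8 mm deep, in the middle of the face, with a flat rim 8 mm high above and below it.
- rubber_pad: Fixed black rubber pad, 220 x 220 x 10 mm, flat on the bench; origin at the centre of its underside, x and y along its edges. The block stands on its top, 10 mm above the bench. It is grippy (friction about 0.8 to 1.0): pushed in its upper quarter the block tips about its far lower edge, pushed in its lowest third it slides.
- punch_stand: Loose wooden block 130 x 55 x 28 mm with six steel doming punches standing in it, 75 mm high in all, 250 to 290 mm from the pad's middle on its left or right; origin at the centre of its underside, x along its length. To be left alone.
- chasing_hammer: Loose hammer 240 mm long with wooden handle, lying on the bench on the other side of the pad, 250 to 290 mm from the pad's middle; origin on the bench near its middle, x along the handle towards the head. To be left alone.
- blank_dish: White china dish, 92 mm across and 24 mm high, with copper blanks in it, beyond the pad 205 to 225 mm from its middle; origin at the centre of its underside. To be left alone.
Things that resemble listed ones, but are neither listed nor needed, are in the scene too. Of the things that look like the doming_block, the larger one is meant.

How it is judged:
By the outcome, as a careful person would: the job done as asked, in the order asked, and still so for the second after the job is handed in, with the robot touching nothing.
It also fails if it takes over 64 s, if anything falls off the work surface, if the arm or the gripper's body presses on something with over 40 N, if the wrist force passes 120 N, or if a joint passes its speed limit or range.

ROBOT

A 7-joint arm with a two-finger parallel gripper is mounted at the origin on the work surface. World frame = base frame: x ahead of the robot, y to its left, z up, the work surface at z = 0. Lengths are in m, angles in rad, forces in N, time in s.
With the tool pointing down it reaches from about 0.4 to 0.85 m from the base axis. Payload 4.5 kg.
Tool frame: the origin (TCP) lies midway between the tips of the shut fingers; the grasp point (between the pads) lies 19 mm behind it; z points along the fingers, y is the line along which they close (so a half turn about z gives the same grasp; the last joint's range is limited). The gripper opens to 88 mm and grips with 3 to 60 N. Pads are 18 mm wide; open, the fingers measure 123 mm over their backs; the gripper's body (75 mm by 187 mm) begins 45 mm behind the grasp point.
Start: joints at [-1.119, 0.689, -0.195, 1.565, 0.157, 0.902, -0.215], TCP at [0.254, 0.571, 0.217] pointing down, gripper open.
Joint ranges: [-3.01, 3.01], [-0.46, 2.08], [-1.47, 1.51], [0.13, 2.56], [-1, 4.14], [0.04, 2.09], [-2.66, 2.66]. Speed limits (rad/s): [2.57, 2.57, 3.14, 3.14, 3.14, 3.14, 3.14].

INTERFACE

Orientations are given as a unit quaternion [x, y, z, w].
In Python, from plant import r gives the robot as it stands.
- The arm moves only by the tool carry_out, never from a script. Its argument "plan" is a list of rows, each an object with "rot": the turn, a rotation vector about the tool's x, y, z in rad, a list of three; "xyz": the shift along the tool's x, y, z in m, a list of three; "grip": the closure in counts, from 0 (fully open) to 255 (shut). In form: [{"rot": [wx, wy, wz], "xyz": [dx, dy, dz], "grip": grip}, ...]. A call has 1 to 8 rows; each row is the pose to reach, as a shift and turn from the pose commanded when the call began, along the tool's axes at that moment; what a row does not reach only later rows make up. A row lasts 1/12 s, in which the tool goes at most 41.7 mm and 7.16 degrees, less where a joint would pass 70% of its speed; a pose out of reach is approached as far as the arm can. A call with a gripper value outside its range is refused whole. The fingers move at their own pace and stop on an object; "squeeze" is the grip in N (left out, the last holds). Time passes only in rows, so rows that repeat a pose let the fingers close. It gives the time, the measured TCP pose, the force, the opening and the grip force at its end, in the units of the state.
- r.get_state(): the state, without advancing time (a new reading comes with each control period).
- r.snapshot(name): name is "side" or "top"; returns the picture (480x640x3 uint8, red, green, blue); there is no depth.
- r.camera_params(name): a dict with "fx", "fy", "cx", "cy" (pixels), "position" and "attitude" of the camera in the world. Camera axes: x right, y down, z forward; pixel columns grow to the right and rows downward; lengths in m; the calibration is good to about 2 mm. A picture is of the moment at which its call begins. camera_params takes no time and is no camera call.
- r.finish_job(): hands the job in; it is judged then, once.
The state is a dict: "clock": time; "q": joint angles; "qd": joint speeds; "joint_torque": joint torques, N m; "tool_pos": TCP position; "eef_rot": TCP orientation; "contact_force": force on the tool from outside, world axes, zero at the start; "moment": the same for the moment, N m; "opening": opening from 0.0 (shut) to 1.0 (fully open); "finger_force": force on a finger pad.
Only numpy, scipy, OpenCV 4.12 (cv2) and the standard library are available. Lean on these libraries where they do the work, as an engineer would, in place of code of your own. Each camera call takes 0.05 s, during which the arm holds its last target. There are 200 camera calls.

## Working session

There is one attempt and no reset: what is moved stays moved. The work goes in short steps, Python scripts to look and compute and a tool call to move; the robot and the scene stay as the last step left them, time stands still between calls to the robot, and variables do not carry over. Pictures are saved under pics/ and viewed, at most 10 in all, crops included, and the job is handed in when it is done.

Besides the shell and the picture viewer there is one more tool, called after "Call:" by a JSON object that holds its "name" and its "arguments", one argument or row to a line. carry_out: Moves the arm, as the interface text tells. Its arguments: {"type":"object","properties":{"plan":{"type":"array"},"squeeze":{"type":"number"}},"required":["plan"]}

```bash
mkdir -p pics; ls; python3 - <<'E'
from plant import r
import cv2
for n in("side","top"):
    cv2.imwrite(f"pics/{n}0.png",r.snapshot(n)[:,:,::-1]); print(n,r.camera_params(n))
s=r.get_state(); print({k:s[k] for k in("clock","tool_pos","eef_rot","contact_force","opening")})
E
```

```text
pics
side {'fx': 575.6261726086076, 'fy': 575.6261726086076, 'cx': 330.2013568373502, 'cy': 243.83781440620032, 'position': array([0.49086693, 0.78972144, 0.75270336]), 'attitude': array([-0.06563993,  0.91474144, -0.39750507,  0.03048302])}
top {'fx': 454.4800136655818, 'fy': 454.4800136655818, 'cx': 323.83411251165694, 'cy': 234.57020853595233, 'position': array([0.42832582, 0.03991533, 1.06129439]), 'attitude': array([ 0.75605757, -0.6465212 ,  0.068205  , -0.07573221])}
{'clock': 0.1, 'tool_pos': array([0.25342289, 0.57069228, 0.21592253]), 'eef_rot': array([ 2.07379558e-01,  9.78260249e-01, -7.69477838e-04, -1.07080487e-04]), 'contact_force': array([0.64412941, 0.02608721, 0.12759625]), 'opening': 0.9956831865846993}
```

View pics/top0.png

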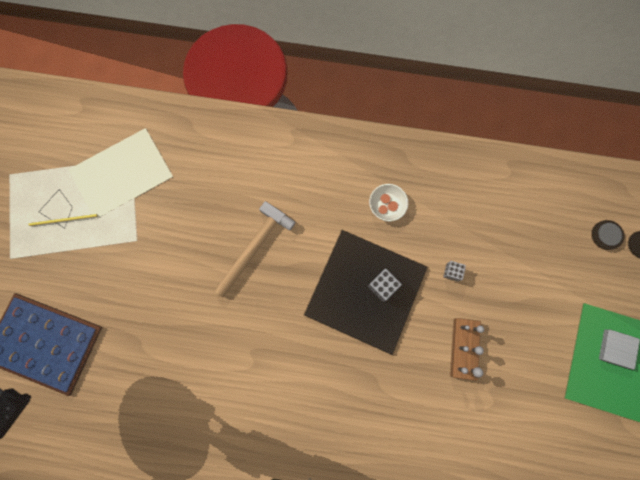

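View pics/side0.png

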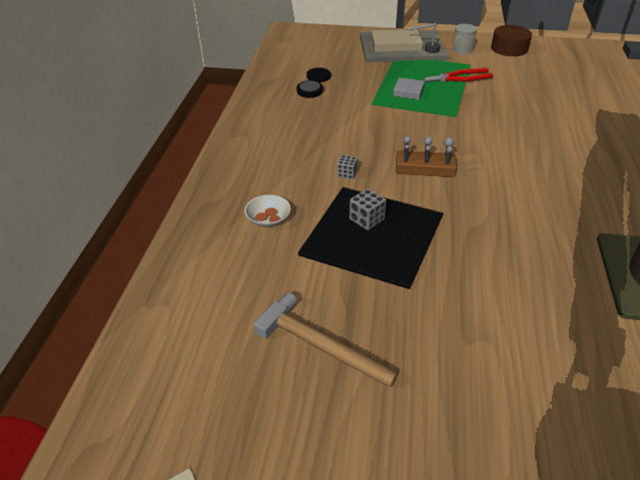

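The top view shows the pad at (367,292). Three things could be taken for the block: the hollowed cube on the pad at (385,285), a smaller hollowed cube at (455,271), and a plain steel block on green at (620,350). I choose the one on the pad, since it is the larger hollowed cube. Next I'll check it in a crop and measure it.

```bash
cat > h.py <<'E'
from plant import r
import numpy as np, cv2
from scipy.spatial.transform import Rotation as R
def ray(n,uv,z):
    c=r.camera_params(n); uv=np.atleast_2d(uv).astype(float)
    d=np.c_[(uv[:,0]-c["cx"])/c["fx"],(uv[:,1]-c["cy"])/c["fy"],np.ones(len(uv))]
    d=R.from_quat(c["attitude"]).apply(d); p=c["position"]
    return p+d*((z-p[2])/d[:,2])[:,None]
def proj(n,P):
    c=r.camera_params(n); q=R.from_quat(c["attitude"]).inv().apply(np.atleast_2d(P)-c["position"])
    return np.c_[q[:,0]/q[:,2]*c["fx"]+c["cx"],q[:,1]/q[:,2]*c["fy"]+c["cy"]]
def crop(n,name,u0,v0,w,h,k):
    im=r.snapshot(n)[:,:,::-1]
    cv2.imwrite("pics/"+name,cv2.resize(im[v0:v0+h,u0:u0+w],None,fx=k,fy=k,interpolation=cv2.INTER_CUBIC)); return im
E
python3 - <<'E'
from h import *
a=crop("top","a.png",345,245,80,80,7); b=crop("side","b.png",328,168,80,80,7)
x=cv2.imread("pics/a.png");y=cv2.imread("pics/b.png")
cv2.imwrite("pics/ab.png",cv2.resize(np.hstack([x,y]),(800,400)))
g=a.max(2).astype(np.uint8); m=(g<60).astype(np.uint8); m[:, :300]=0; m[:225]=0; m[360:]=0; m[:,430:]=0
c=max(cv2.findContours(m,0,2)[0],key=cv2.contourArea)
rc=cv2.minAreaRect(c); P=ray("top",cv2.boxPoints(rc),.01); print("pad",P.round(4).tolist(),P.mean(0).round(4))
e=P[1]-P[0];print(np.degrees(np.arctan2(e[1],e[0])),np.linalg.norm(e),np.linalg.norm(P[2]-P[1]))
for n,p in(("dish",(389,203)),("small",(455,271)),("standL",(455,320)),("standR",(455,380)),("punch",(478,372)),("hamhead",(278,215)),("hamend",(220,294))): print(n,ray("top",p,.02)[0].round(3))
E
```

```text
pad [[0.4515, 0.0823, 0.01], [0.6605, 0.0282, 0.01], [0.6033, -0.1839, 0.01], [0.3996, -0.1228, 0.01]] [ 0.5287 -0.049   0.01  ]
-14.500514469635975 0.2158972245278555 0.2196980578487693
dish [ 0.742 -0.073  0.02 ]
small [ 0.605 -0.244  0.02 ]
standL [ 0.494 -0.255  0.02 ]
standR [ 0.365 -0.267  0.02 ]
punch [ 0.389 -0.316  0.02 ]
hamhead [0.672 0.182 0.02 ]
hamend [0.469 0.28  0.02 ]
```

View pics/ab.png

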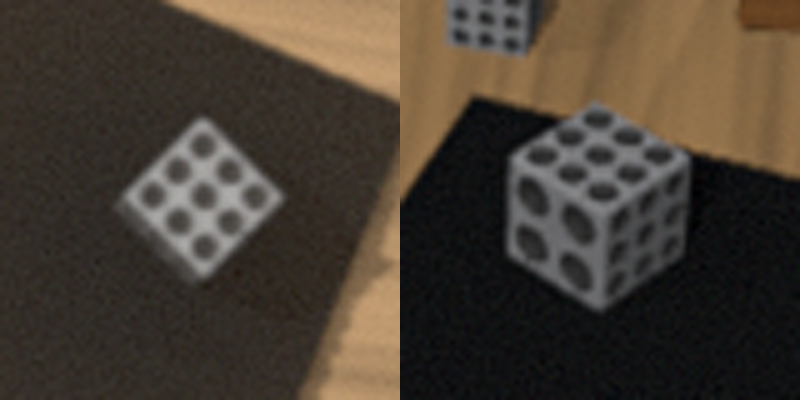

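The crop confirms the on-pad cube. It has 9 hollows on top, with top-face corners in the top picture at (385.4,268.4), (402,285), (385.6,301.6) and (369.4,284.4). In the side view the two visible faces have 4 and 9 hollows, so the big hollow is on a hidden face turned to the robot's right.

```bash
python3 - <<'E'
from h import *
P=ray("top",[(385.4,268.4),(402,285),(385.6,301.6),(369.4,284.4)],.06)
c=P.mean(0);print(P.round(4).tolist(),c.round(4))
Q=ray("side",[(328+(x-400)/5,168+y/5) for x,y in((597,100),(690,155),(604,208),(508,152))],.06);print("side",Q.round(4).tolist(),Q.mean(0).round(4))
for S in(P,Q):
  for i in range(4):
    e=S[(i+1)%4]-S[i]; m=(S[i]+S[(i+1)%4])/2-S.mean(0); print(i,np.linalg.norm(e).round(4),"normal deg",np.degrees(np.arctan2(m[1],m[0])).round(1))
E
```

```text
[[0.5795, -0.0799, 0.06], [0.5487, -0.1207, 0.06], [0.5072, -0.0896, 0.06], [0.5389, -0.0496, 0.06]] [ 0.5436 -0.0849  0.06  ]
side [[0.5513, -0.1144, 0.06], [0.5125, -0.0849, 0.06], [0.5422, -0.0485, 0.06], [0.582, -0.077, 0.06]] [ 0.547  -0.0812  0.06  ]
0 0.0511 normal deg -36.8
1 0.0519 normal deg -127.7
2 0.0511 normal deg 143.2
3 0.0507 normal deg 52.3
0 0.0487 normal deg -129.3
1 0.047 normal deg 143.6
2 0.049 normal deg 50.7
3 0.0485 normal deg -36.4
```

```bash
cat >> h.py <<'E'
def go(x,y,z,yaw=143.):
    """shift/turn in tool axes to a down-pointing pose whose tool x has this world yaw"""
    s=r.get_state(); A=R.from_quat(s["eef_rot"]); a=np.radians(yaw)
    T=R.from_matrix(np.array([[np.cos(a),np.sin(a),0],[np.sin(a),-np.cos(a),0],[0,0,-1.]]))
    print("t",round(s["clock"],2),"pos",s["tool_pos"].round(4),"F",s["contact_force"].round(1),"xyz",A.inv().apply(np.array([x,y,z])-s["tool_pos"]).round(4),"rot",(A.inv()*T).as_rotvec().round(3))
E
python3 -c "
from h import *
go(.595,-.120,.20)"
```

```text
t 0.2 pos [0.2535 0.5709 0.2161] F [ 0.2 -0.4  1.4] xyz [-0.5925 -0.4929  0.0167] rot [-0.001  0.     0.228]
```

Call:
{"name": "carry_out", "arguments": {
  "plan": [
    {"rot":[0,0,0.228],"xyz":[-0.592,-0.493,0.017],"grip":255},
    {"rot":[0,0,0.228],"xyz":[-0.592,-0.493,0.017],"grip":255},
    {"rot":[0,0,0.228],"xyz":[-0.592,-0.493,0.017],"grip":255},
    {"rot":[0,0,0.228],"xyz":[-0.592,-0.493,0.017],"grip":255},
    {"rot":[0,0,0.228],"xyz":[-0.592,-0.493,0.017],"grip":255},
    {"rot":[0,0,0.228],"xyz":[-0.592,-0.493,0.017],"grip":255},
    {"rot":[0,0,0.228],"xyz":[-0.592,-0.493,0.017],"grip":255},
    {"rot":[0,0,0.228],"xyz":[-0.592,-0.493,0.017],"grip":255}
  ]
}}

```text
clock: 0.87
tool_pos: [0.4016, 0.2706, 0.2093]
eef_rot: [0.317, 0.948, 0.0, 0.0]
contact_force: [0.7, 0.8, -0.3]
opening: 0.419
finger_force: 0.0
```

```bash
python3 -c "
from h import *
go(.595,-.120,.20)"
```

```text
t 0.87 pos [0.4016 0.2706 0.2093] F [ 0.7  0.8 -0.3] xyz [-0.3894 -0.1957  0.0093] rot [0. 0. 0.]
```

Call:
{"name": "carry_out", "arguments": {
  "plan": [
    {"rot":[0,0,0],"xyz":[-0.389,-0.196,0.009],"grip":255},
    {"rot":[0,0,0],"xyz":[-0.389,-0.196,0.009],"grip":255},
    {"rot":[0,0,0],"xyz":[-0.389,-0.196,0.009],"grip":255},
    {"rot":[0,0,0],"xyz":[-0.389,-0.196,0.009],"grip":255},
    {"rot":[0,0,0],"xyz":[-0.389,-0.196,0.009],"grip":255},
    {"rot":[0,0,0],"xyz":[-0.389,-0.196,0.009],"grip":255},
    {"rot":[0,0,0],"xyz":[-0.389,-0.196,0.009],"grip":255},
    {"rot":[0,0,0],"xyz":[-0.389,-0.196,0.009],"grip":255}
  ]
}}

```text
clock: 1.53
tool_pos: [0.5491, -0.0285, 0.2023]
eef_rot: [0.317, 0.948, 0.0, -0.0]
contact_force: [1.6, 0.4, 0.5]
opening: 0.002
finger_force: 0.0
```

```bash
python3 -c "
from h import *
go(.595,-.120,.056)"
```

```text
t 1.53 pos [ 0.5491 -0.0285  0.2023] F [1.6 0.4 0.5] xyz [-0.0917 -0.0454  0.1463] rot [ 0. -0. -0.]
```

First over, then down.

Call:
{"name": "carry_out", "arguments": {
  "plan": [
    {"rot":[0,0,0],"xyz":[-0.092,-0.045,0],"grip":255},
    {"rot":[0,0,0],"xyz":[-0.092,-0.045,0],"grip":255},
    {"rot":[0,0,0],"xyz":[-0.092,-0.045,0],"grip":255},
    {"rot":[0,0,0],"xyz":[-0.092,-0.045,0],"grip":255},
    {"rot":[0,0,0],"xyz":[-0.092,-0.045,0.06],"grip":255},
    {"rot":[0,0,0],"xyz":[-0.092,-0.045,0.12],"grip":255},
    {"rot":[0,0,0],"xyz":[-0.092,-0.045,0.146],"grip":255},
    {"rot":[0,0,0],"xyz":[-0.092,-0.045,0.146],"grip":255}
  ]
}}

```text
clock: 2.2
tool_pos: [0.5917, -0.116, 0.0521]
eef_rot: [0.317, 0.949, -0.0, -0.003]
contact_force: [-0.4, -0.1, -0.2]
opening: 0.004
finger_force: 0.0
```

```bash
python3 -c "
from h import *
go(.595,-.120,.055)
a=crop('top','c1.png',345,225,100,100,4); b=crop('side','c2.png',308,128,100,100,4)
cv2.imwrite('pics/c.png',np.hstack([cv2.imread('pics/c1.png'),cv2.imread('pics/c2.png')]))"
```

```text
t 2.2 pos [ 0.5917 -0.116   0.0521] F [-0.4 -0.1 -0.2] xyz [-0.005  -0.0012 -0.003 ] rot [-0.002 -0.006  0.001]
```

View pics/c.png

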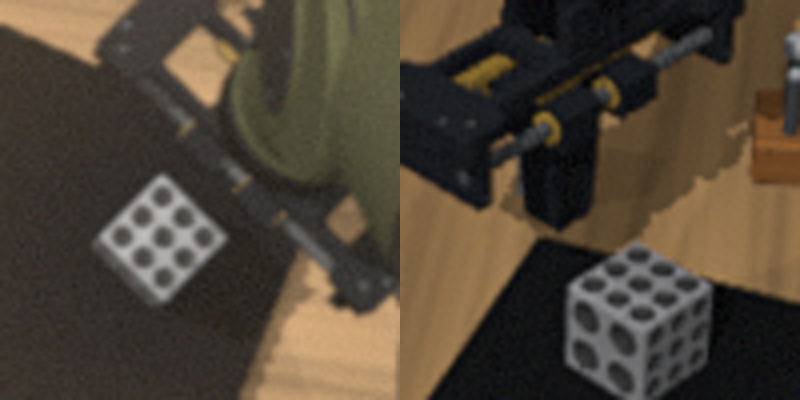

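The shut fingers are squarely opposite the big-hollow face (fingers near (560,200) in the right half of the crop, block at (640,320)), and the block hasn't moved. I'll close the gap now.

Call:
{"name": "carry_out", "arguments": {
  "plan": [
    {"rot":[0,0.0,0],"xyz":[0.008,0,0],"grip":255},
    {"rot":[0,0,0],"xyz":[0.015,0,-0.001],"grip":255},
    {"rot":[0,0,0],"xyz":[0.019,0,-0.001],"grip":255},
    {"rot":[0,0,0],"xyz":[0.022,0,-0.001],"grip":255},
    {"rot":[0,0,0],"xyz":[0.024,0,-0.001],"grip":255},
    {"rot":[0,0,0],"xyz":[0.024,0,-0.001],"grip":255}
  ]
}}

```text
clock: 2.8
tool_pos: [0.5759, -0.1029, 0.0583]
eef_rot: [0.317, 0.948, 0.0, 0.001]
contact_force: [0.6, -0.6, 0.5]
opening: 0.004
finger_force: 0.0
```

Call:
{"name": "carry_out", "arguments": {
  "plan": [
    {"rot":[0,0,0],"xyz":[0.0,0,0.005],"grip":255},
    {"rot":[0,0,0],"xyz":[0.004,0,0.005],"grip":255},
    {"rot":[0,0,0],"xyz":[0.007,0,0.003],"grip":255},
    {"rot":[0,0,0],"xyz":[0.012,0,-0.001],"grip":255},
    {"rot":[0,0,0],"xyz":[0.017,0,-0.005],"grip":255},
    {"rot":[0,0,0],"xyz":[0.022,0,-0.008],"grip":255},
    {"rot":[0,0,0],"xyz":[0.027,0,-0.01],"grip":255},
    {"rot":[0,0,0],"xyz":[0.032,0,-0.012],"grip":255}
  ]
}}

```text
clock: 3.47
tool_pos: [0.5499, -0.0836, 0.0699]
eef_rot: [0.317, 0.948, 0.0, 0.0]
contact_force: [0.7, -0.2, -0.4]
opening: 0.005
finger_force: 0.0
```

```bash
python3 -c "
from h import *
go(.595,-.120,.055)
b=crop('side','d.png',308,128,100,100,5)"
```

```text
t 3.47 pos [ 0.5499 -0.0836  0.0699] F [ 0.7 -0.2 -0.4] xyz [-0.0579 -0.0019  0.0149] rot [0. 0. 0.]
```

View pics/d.png

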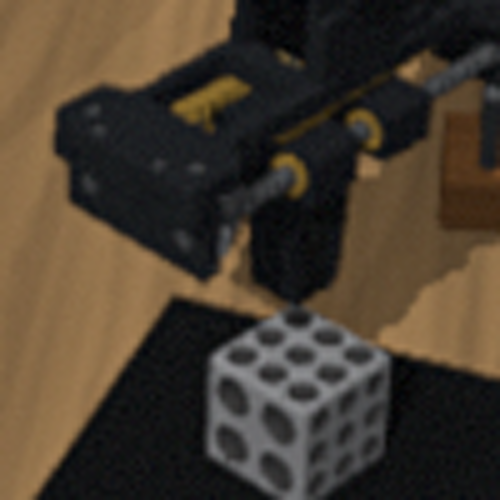

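The fingers went over the block's back top edge without touching it (no force, block still upright at about (300,390) in the crop). I'll back off, go down, and get contact before rising.

Call:
{"name": "carry_out", "arguments": {
  "plan": [
    {"rot":[0,0,0],"xyz":[-0.02,0,0],"grip":255},
    {"rot":[0,0,0],"xyz":[-0.042,0,0],"grip":255},
    {"rot":[0,0,0],"xyz":[-0.042,0,0],"grip":255},
    {"rot":[0,0,0],"xyz":[-0.042,0,0.0],"grip":255},
    {"rot":[0,0,0],"xyz":[-0.042,0,0.017],"grip":255},
    {"rot":[0,0,0],"xyz":[-0.042,0,0.017],"grip":255},
    {"rot":[0,0,0],"xyz":[-0.042,0,0.017],"grip":255},
    {"rot":[0,0,0],"xyz":[-0.042,0,0.017],"grip":255}
  ]
}}

```text
clock: 4.18
tool_pos: [0.5832, -0.1087, 0.0526]
eef_rot: [0.317, 0.948, 0.0, -0.0]
contact_force: [0.3, -0.4, 0.7]
opening: 0.007
finger_force: 0.0
```

Call:
{"name": "carry_out", "arguments": {
  "plan": [
    {"rot":[0,0,0],"xyz":[0.006,0,0],"grip":255},
    {"rot":[0,0,0],"xyz":[0.01,0,0],"grip":255},
    {"rot":[0,0,0],"xyz":[0.013,0,0],"grip":255},
    {"rot":[0,0,0],"xyz":[0.015,0,0],"grip":255},
    {"rot":[0,0,0],"xyz":[0.017,0,0],"grip":255},
    {"rot":[0,0,0],"xyz":[0.017,0,0],"grip":255}
  ]
}}

```text
clock: 4.68
tool_pos: [0.5699, -0.0986, 0.0525]
eef_rot: [0.317, 0.948, 0.0, -0.0]
contact_force: [-0.6, -0.1, -1.1]
opening: 0.005
finger_force: 0.0
```

Call:
{"name": "carry_out", "arguments": {
  "plan": [
    {"rot":[0,0,0],"xyz":[0.002,0,0],"grip":255},
    {"rot":[0,0,0],"xyz":[0.004,0,0],"grip":255},
    {"rot":[0,0,0],"xyz":[0.005,0,0],"grip":255},
    {"rot":[0,0,0],"xyz":[0.006,0,0],"grip":255},
    {"rot":[0,0,0],"xyz":[0.006,0,0],"grip":255}
  ]
}}

```text
clock: 5.1
tool_pos: [0.5652, -0.0953, 0.0523]
eef_rot: [0.317, 0.948, 0.0, -0.0]
contact_force: [-0.6, -0.2, -0.2]
opening: 0.006
finger_force: 0.0
```

```bash
python3 -c "
from h import *
go(.595,-.120,.055)
a=crop('top','e1.png',345,225,100,100,4); b=crop('side','e2.png',308,128,100,100,4)
cv2.imwrite('pics/e.png',np.hstack([cv2.imread('pics/e1.png'),cv2.imread('pics/e2.png')]))"
```

```text
t 5.1 pos [ 0.5652 -0.0953  0.0523] F [-0.6 -0.2 -0.2] xyz [-0.0387 -0.0018 -0.0027] rot [ 0. -0.  0.]
```

View pics/e.png

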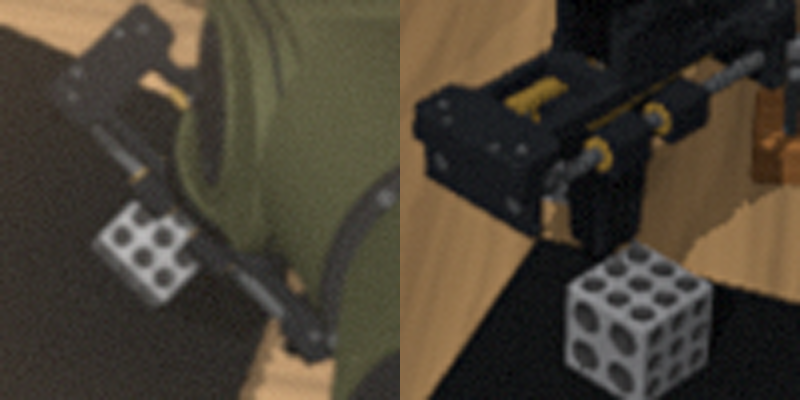

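```bash
python3 -c "
from h import *
t=r.get_state()['tool_pos']
print((proj('side',[t,t+[0,0,.01]])-[308,128])*4+[400,0])
print((proj('top',[t])-[345,225])*4)
Q=ray('side',[(308+(x-400)/4,128+y/4) for x,y in((637,243),(711,288),(643,329),(567,289))],.06);print(Q.round(4).tolist(),Q.mean(0))
"
```

```text
[[604.2354087  273.46853211]
 [604.86521582 257.26725429]]
[[184.29559874 204.49019569]]
[[0.5513, -0.112, 0.06], [0.5127, -0.0818, 0.06], [0.5421, -0.0466, 0.06], [0.581, -0.0714, 0.06]] [ 0.54678214 -0.07794117  0.06      ]
```

Call:
{"name": "carry_out", "arguments": {
  "plan": [
    {"rot":[0,0,0],"xyz":[0.0,0,0.002],"grip":255},
    {"rot":[0,0,0],"xyz":[0.002,0,0.002],"grip":255},
    {"rot":[0,0,0],"xyz":[0.004,0,0.002],"grip":255},
    {"rot":[0,0,0],"xyz":[0.005,0,0.002],"grip":255},
    {"rot":[0,0,0],"xyz":[0.006,0,0.002],"grip":255},
    {"rot":[0,0,0],"xyz":[0.006,0,0.002],"grip":255}
  ]
}}

```text
clock: 5.7
tool_pos: [0.5604, -0.0916, 0.0504]
eef_rot: [0.317, 0.948, 0.0, -0.0]
contact_force: [-0.3, 0.0, -0.9]
opening: 0.007
finger_force: 0.0
```

```bash
python3 -c "
from h import *
b=crop('side','f2.png',308,128,100,100,4)
F=cv2.imread('pics/f2.png',0).astype(np.float32);E=cv2.imread('pics/c2.png',0).astype(np.float32)
E2=cv2.imread('pics/e2.png',0).astype(np.float32)
T=E[250:390,160:320]
for X in(E2,F):
  _,v,_,l=cv2.minMaxLoc(cv2.matchTemplate(X,T,cv2.TM_CCOEFF_NORMED));print(v,l[0]-160,l[1]-250)
t=r.get_state()['tool_pos'];print((proj('side',[t,])-[308,128])*4)
cv2.imwrite('pics/f.png',cv2.resize(b[150:235,325:410],(595,595),interpolation=cv2.INTER_CUBIC))
"
```

```text
0.9856718182563782 0 0
0.9482292532920837 0 0
[[213.29723171 282.20511258]]
```

View pics/f.png

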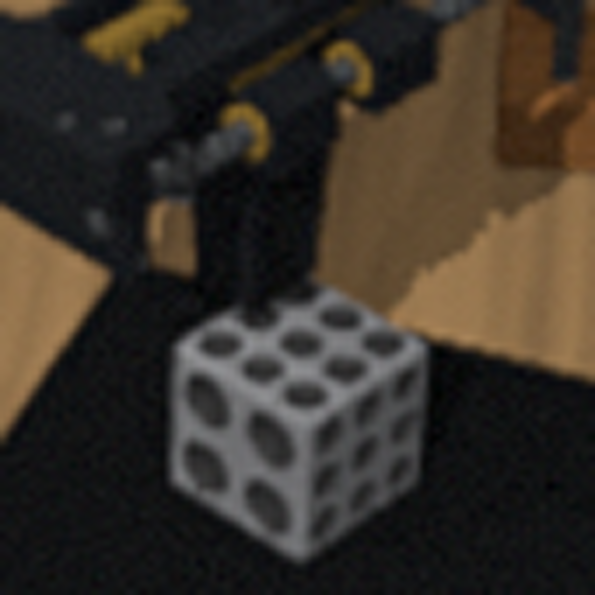

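```bash
python3 -c "
from h import *
d=np.array([-.799,.602,0]);l=np.array([.602,.799,0])
for n,t,o,k in(('c',[.5917,-.116,.0521],(308,128),4),('d',[.5499,-.0836,.0699],(308,128),5)):
  t=np.array(t);P=[t]+[t+a*.009*d+b*.017*l for a in(-1,1) for b in(-1,1)]
  print(n,((proj('side',P)-o)*k+([400,0] if n=='c' else [0,0])).round(0).tolist())
  if n=='c':print((proj('top',P)-[345,225])*4)
"
```

```text
c [[556.0, 244.0], [567.0, 221.0], [519.0, 251.0], [593.0, 237.0], [545.0, 267.0]]
[[226.47520671 163.99641879]
 [259.56637005 174.58859284]
 [215.77626449 131.30022064]
 [237.25267371 196.93259036]
 [193.45633096 153.42738333]]
d [[294.0, 328.0], [306.0, 299.0], [246.0, 338.0], [341.0, 319.0], [281.0, 358.0]]
```

The fingertips show about 10 px higher in the side view than the TCP reading predicts. That fits the tips being about 22 mm higher than reported, so they passed over the block. I'll back off, go lower and check.

Call:
{"name": "carry_out", "arguments": {
  "plan": [
    {"rot":[0,0,0],"xyz":[-0.02,0,0],"grip":255},
    {"rot":[0,0,0],"xyz":[-0.04,0,0],"grip":255},
    {"rot":[0,0,0],"xyz":[-0.04,0,0],"grip":255},
    {"rot":[0,0,0],"xyz":[-0.04,0,0],"grip":255},
    {"rot":[0,0,0],"xyz":[-0.04,0,0.01],"grip":255},
    {"rot":[0,0,0],"xyz":[-0.04,0,0.018],"grip":255},
    {"rot":[0,0,0],"xyz":[-0.04,0,0.018],"grip":255},
    {"rot":[0,0,0],"xyz":[-0.04,0,0.018],"grip":255}
  ]
}}

```text
clock: 6.42
tool_pos: [0.5913, -0.1151, 0.0313]
eef_rot: [0.317, 0.948, -0.0, -0.001]
contact_force: [-0.4, 1.2, 0.0]
opening: 0.003
finger_force: 0.0
```

```bash
python3 -c "
from h import *
t=r.get_state()['tool_pos'];print(t,r.get_state()['contact_force'])
d=np.array([-.799,.602,0]);l=np.array([.602,.799,0])
b=r.snapshot('side')[:,:,::-1];k=7;o=np.array([310,145])
im=cv2.resize(b[145:230,310:395],None,fx=k,fy=k,interpolation=cv2.INTER_CUBIC)
im=cv2.convertScaleAbs(im,alpha=1.6,beta=25)
for dz,col in((0,(0,0,255)),(.022,(0,255,0))):
  P=[t+a*.009*d+b_*.017*l+[0,0,dz] for a,b_ in((-1,-1),(-1,1),(1,1),(1,-1))]
  for p in (proj('side',P)-o)*k: cv2.circle(im,tuple(int(v) for v in p),3,col,-1)
cv2.imwrite('pics/g.png',im)
"
```

```text
[ 0.59125881 -0.11514068  0.03132269] [-0.36151898  1.16763263  0.02683322]
```

View pics/g.png

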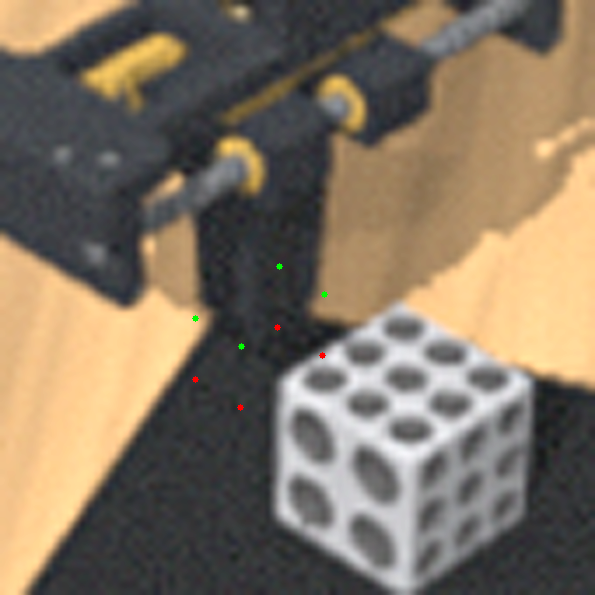

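In this picture the tips end at about (203,310), (248,340) and (320,290), matching the green marks for the reading plus 22 mm. So the tips are really at about 53 mm now, level with the upper rim. I'll advance until contact.

Call:
{"name": "carry_out", "arguments": {
  "plan": [
    {"rot":[0,0,0],"xyz":[0.008,0,0.001],"grip":255},
    {"rot":[0,0,0],"xyz":[0.014,0,0.001],"grip":255},
    {"rot":[0,0,0],"xyz":[0.018,0,0.001],"grip":255},
    {"rot":[0,0,0],"xyz":[0.02,0,0.001],"grip":255},
    {"rot":[0,0,0],"xyz":[0.022,0,0.001],"grip":255},
    {"rot":[0,0,0],"xyz":[0.024,0,0.001],"grip":255},
    {"rot":[0,0,0],"xyz":[0.026,0,0.001],"grip":255},
    {"rot":[0,0,0],"xyz":[0.026,0,0.001],"grip":255}
  ]
}}

```text
clock: 7.13
tool_pos: [0.5749, -0.1023, 0.0325]
eef_rot: [0.318, 0.948, -0.0, 0.004]
contact_force: [3.6, -4.2, 1.8]
opening: 0.01
finger_force: 2.9
```

Contact at about 5.5 N. Now I'll follow the arc.

Call:
{"name": "carry_out", "arguments": {
  "plan": [
    {"rot":[0,0,0],"xyz":[0.003,0,-0.002],"grip":255},
    {"rot":[0,0,0],"xyz":[0.007,0,-0.005],"grip":255},
    {"rot":[0,0,0],"xyz":[0.011,0,-0.009],"grip":255},
    {"rot":[0,0,0],"xyz":[0.016,0,-0.012],"grip":255},
    {"rot":[0,0,0],"xyz":[0.021,0,-0.015],"grip":255},
    {"rot":[0,0,0],"xyz":[0.026,0,-0.017],"grip":255},
    {"rot":[0,0,0],"xyz":[0.031,0,-0.019],"grip":255},
    {"rot":[0,0,0],"xyz":[0.036,0,-0.02],"grip":255}
  ]
}}

```text
clock: 7.8
tool_pos: [0.5433, -0.0784, 0.0524]
eef_rot: [0.317, 0.948, 0.0, 0.001]
contact_force: [0.5, -0.8, 7.5]
opening: 0.006
finger_force: 2.8
```

```bash
python3 -c "
from h import *
b=crop('side','h.png',308,128,100,100,4)
F=cv2.imread('pics/h.png',0).astype(np.float32);E=cv2.imread('pics/c2.png',0).astype(np.float32)
for n,T in(('all',E[250:390,160:320]),('low',E[310:390,165:315])):
  _,v,_,l=cv2.minMaxLoc(cv2.matchTemplate(F,T,cv2.TM_CCOEFF_NORMED));print(n,v,l)
m=(F>75).astype(np.uint8)
cs=max(cv2.findContours(m[:, :],0,2)[0],key=cv2.contourArea)
print(r.get_state()['contact_force'],r.get_state()['moment'])
"
```

```text
all 0.4580875039100647 (221, 258)
low 0.5195180177688599 (56, 16)
[-0.60433012  0.50910784 -0.22057561] [-0.02270207  0.0776354   0.00925183]
```

The block is no longer upright and the force is gone. I'll raise clear and look.

Call:
{"name": "carry_out", "arguments": {
  "plan": [
    {"rot":[0,0,0],"xyz":[0.008,0,-0.018],"grip":255},
    {"rot":[0,0,0],"xyz":[0.012,0,-0.018],"grip":255},
    {"rot":[0,0,0],"xyz":[0.012,0,-0.018],"grip":255},
    {"rot":[0,0,0],"xyz":[-0.03,0,-0.04],"grip":255},
    {"rot":[0,0,0],"xyz":[-0.06,0,-0.06],"grip":255},
    {"rot":[0,0,0],"xyz":[-0.1,0,-0.06],"grip":255},
    {"rot":[0,0,0],"xyz":[-0.1,0,-0.06],"grip":255},
    {"rot":[0,0,0],"xyz":[-0.1,0,-0.06],"grip":255}
  ]
}}

```text
clock: 8.52
tool_pos: [0.6236, -0.1408, 0.1103]
eef_rot: [0.319, 0.948, -0.0, 0.0]
contact_force: [-1.2, 0.6, 0.2]
opening: 0.006
finger_force: 0.0
```

```bash
python3 -c "
from h import *
crop('top','i1.png',330,235,80,80,5); crop('side','i2.png',330,170,80,80,5)
cv2.imwrite('pics/i.png',np.hstack([cv2.imread('pics/i1.png'),cv2.imread('pics/i2.png')]))"
```

```text
(no output)
```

View pics/i.png

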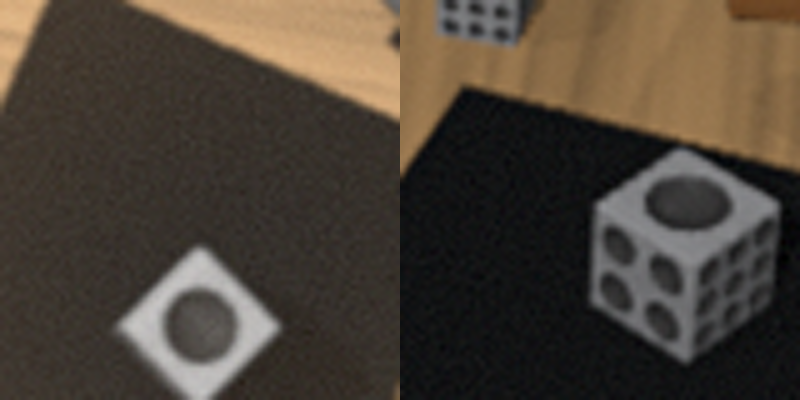

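The big hollow is now up. Its centre is at about (199,325) in the left half, with side-view top corners at (682,148), (780,205), (691,258) and (592,203). Next I'll measure how far it is from the pad middle.

```bash
cat >> h.py <<'E'
def meas():
    """block centre by the bright top face blob in top view, and pad centre"""
    a=r.snapshot("top"); m=(a.min(2)>115).astype(np.uint8)
    k=np.zeros_like(m); k[240:345,315:420]=1
    pad=np.array([[.4515,.0823,.06],[.6605,.0282,.06],[.6033,-.1839,.06],[.3996,-.1228,.06]]); pad=pad.mean(0)+(pad-pad.mean(0))*.85
    k2=np.zeros_like(m); cv2.fillConvexPoly(k2,proj("top",pad).astype(np.int32),1)
    c=max(cv2.findContours(m*k2,0,2)[0],key=cv2.contourArea); rc=cv2.minAreaRect(c)
    P=ray("top",cv2.boxPoints(rc),.06); e=P[1]-P[0]
    print("block",P.mean(0).round(4),"sides",np.linalg.norm(e).round(3),np.linalg.norm(P[2]-P[1]).round(3),"yaw",np.degrees(np.arctan2(e[1],e[0])).round(1)%90)
E
python3 -c "
from h import *
meas()
print(ray('top',[(369.7,300)],.06))
Q=ray('side',[(330+(x-400)/5,170+y/5) for x,y in((682,148),(780,205),(691,258),(592,203))],.06);print(Q.round(4).tolist(),Q.mean(0).round(4))
for i in range(4): e=Q[(i+1)%4]-Q[i];print(np.degrees(np.arctan2(e[1],e[0])))
b=r.snapshot('side');m=(b.max(2)<45).astype(np.uint8);m[:180]=0;m[290:]=0;m[:,:295]=0;m[:,450:]=0
c=max(cv2.findContours(m,0,2)[0],key=cv2.contourArea);P=ray('side',cv2.boxPoints(cv2.minAreaRect(c)),.01)
h=cv2.approxPolyDP(cv2.convexHull(c),8,True)[:,0];P=ray('side',h,.01);print('pad side',h.tolist(),P.round(4).tolist(),P.mean(0).round(4))
go(.5,0,.05)
"
```

```text
block [ 0.5057 -0.0537  0.06  ] sides 0.052 0.049 yaw 53.3
[[ 0.50523622 -0.05480252  0.06      ]]
[[0.5116, -0.0832, 0.06], [0.4726, -0.0542, 0.06], [0.5035, -0.0191, 0.06], [0.5426, -0.0455, 0.06]] [ 0.5076 -0.0505  0.06  ]
143.2896766480113
48.655178317729415
-34.0360795959651
-129.43966355447887
pad side [[342, 188], [442, 213], [409, 288], [299, 255]] [[0.6087, -0.1722, 0.01], [0.3996, -0.1189, 0.01], [0.4558, 0.0948, 0.01], [0.6613, 0.0404, 0.01]] [ 0.5313 -0.039   0.01  ]
t 8.72 pos [ 0.6212 -0.1372  0.1103] F [-0.2 -1.1  0.5] xyz [0.1791 0.037  0.0608] rot [-0.001 -0.003  0.002]
```

Block centre is about (0.507,-0.052) and it needs to go about (+23,+8) mm. In its own axes that is 20 mm along 53°, then 14 mm along -37°. I'll go to the first side, turned so the broad side of the fingers pushes.

```bash
python3 -c "
from h import *
print(r.get_state()['q'].round(2))
go(.4745,-.095,.11,53)"
```

```text
[ 0.26  0.84 -0.21  1.62  0.23  0.72  0.87]
t 8.72 pos [ 0.6212 -0.1372  0.1103] F [-0.2 -1.1  0.5] xyz [ 0.1426 -0.0543  0.0008] rot [-0.003 -0.002  1.573]
```

Call:
{"name": "carry_out", "arguments": {
  "plan": [
    {"rot":[0,0,-1.57],"xyz":[0.143,-0.054,0],"grip":255},
    {"rot":[0,0,-1.57],"xyz":[0.143,-0.054,0],"grip":255},
    {"rot":[0,0,-1.57],"xyz":[0.143,-0.054,0],"grip":255},
    {"rot":[0,0,-1.57],"xyz":[0.143,-0.054,0],"grip":255},
    {"rot":[0,0,-1.57],"xyz":[0.143,-0.054,0],"grip":255},
    {"rot":[0,0,-1.57],"xyz":[0.143,-0.054,0],"grip":255},
    {"rot":[0,0,-1.57],"xyz":[0.143,-0.054,0],"grip":255},
    {"rot":[0,0,-1.57],"xyz":[0.143,-0.054,0],"grip":255}
  ]
}}

```text
clock: 9.38
tool_pos: [0.475, -0.0949, 0.1114]
eef_rot: [-0.18, 0.984, 0.0, -0.001]
contact_force: [-0.3, 0.3, 0.4]
opening: 0.002
finger_force: 0.0
```

```bash
python3 -c "
from h import *
go(.4745,-.095,.11,233)"
```

```text
t 9.38 pos [ 0.475  -0.0949  0.1114] F [-0.3  0.3  0.4] xyz [0.0005 0.0001 0.0014] rot [ 0.001 -0.001 -0.562]
```

Call:
{"name": "carry_out", "arguments": {
  "plan": [
    {"rot":[0,0,-0.562],"xyz":[0,0,0],"grip":255},
    {"rot":[0,0,-0.562],"xyz":[0,0,0],"grip":255},
    {"rot":[0,0,-0.562],"xyz":[0,0,0],"grip":255},
    {"rot":[0,0,-0.562],"xyz":[0,0,0],"grip":255},
    {"rot":[0,0,-0.562],"xyz":[0,0,0.03],"grip":255},
    {"rot":[0,0,-0.562],"xyz":[0,0,0.05],"grip":255},
    {"rot":[0,0,-0.562],"xyz":[0,0,0.07],"grip":255},
    {"rot":[0,0,-0.562],"xyz":[0,0,0.08],"grip":255}
  ]
}}

```text
clock: 10.05
tool_pos: [0.4741, -0.0948, 0.0296]
eef_rot: [-0.443, 0.896, 0.001, -0.001]
contact_force: [-0.3, -0.3, -0.3]
opening: 0.005
finger_force: 0.0
```

Call:
{"name": "carry_out", "arguments": {
  "plan": [
    {"rot":[0,0,0],"xyz":[0,0,0.01],"grip":255},
    {"rot":[0,0,0],"xyz":[0,0,0.018],"grip":255},
    {"rot":[0,0,0],"xyz":[0,0,0.024],"grip":255},
    {"rot":[0,0,0],"xyz":[0,0,0.027],"grip":255},
    {"rot":[0,0,0],"xyz":[0,0,0.027],"grip":255},
    {"rot":[0,0,0],"xyz":[0,0,0.027],"grip":255}
  ]
}}

```text
clock: 10.55
tool_pos: [0.476, -0.0955, 0.0045]
eef_rot: [-0.443, 0.897, 0.0, -0.0]
contact_force: [-0.4, 0.6, 0.5]
opening: 0.005
finger_force: 0.0
```

```bash
python3 -c "
from h import *
go(.4745,-.095,.004,233);meas()"
```

```text
t 10.55 pos [ 0.476  -0.0955  0.0045] F [-0.4  0.6  0.5] xyz [0.0005 0.0016 0.0005] rot [ 0.    -0.    -0.008]
block [ 0.5064 -0.0526  0.06  ] sides 0.05 0.048 yaw 50.9
```

The tips pass below pad level by the reading without touching anything, so the offset holds. Pushing along -x of the tool.

Call:
{"name": "carry_out", "arguments": {
  "plan": [
    {"rot":[0,0,0],"xyz":[-0.008,0,0],"grip":255},
    {"rot":[0,0,0],"xyz":[-0.014,0,0],"grip":255},
    {"rot":[0,0,0],"xyz":[-0.018,0,0],"grip":255},
    {"rot":[0,0,0],"xyz":[-0.022,0,0],"grip":255},
    {"rot":[0,0,0],"xyz":[-0.025,0,0],"grip":255},
    {"rot":[0,0,0],"xyz":[-0.029,0,0],"grip":255},
    {"rot":[0,0,0],"xyz":[-0.032,0,0],"grip":255},
    {"rot":[0,0,0],"xyz":[-0.032,0,0],"grip":255}
  ]
}}

```text
clock: 11.27
tool_pos: [0.4904, -0.077, 0.0046]
eef_rot: [-0.44, 0.898, -0.003, -0.007]
contact_force: [-8.9, -10.6, 10.1]
opening: 0.006
finger_force: 6.9
```

```bash
python3 -c "
from h import *
go(.4745,-.095,.004,233);meas()"
```

```text
t 11.27 pos [ 0.4904 -0.077   0.0046] F [ -8.9 -10.6  10.1] xyz [0.024  0.0016 0.0009] rot [ 0.001 -0.015 -0.013]
block [ 0.5177 -0.0389  0.06  ] sides 0.05 0.026 yaw 53.4
```

About 14 N sideways plus upward friction means the contact is a bit high. The body sits well above the block, so I'll back off, go 10 mm lower and push again.

Call:
{"name": "carry_out", "arguments": {
  "plan": [
    {"rot":[0,0,0],"xyz":[0.01,0,0],"grip":255},
    {"rot":[0,0,0],"xyz":[0.016,0,0],"grip":255},
    {"rot":[0,0,0],"xyz":[0.016,0,0.005],"grip":255},
    {"rot":[0,0,0],"xyz":[0.016,0,0.01],"grip":255},
    {"rot":[0,0,0],"xyz":[0.016,0,0.01],"grip":255},
    {"rot":[0,0,0],"xyz":[0.01,0,0.01],"grip":255},
    {"rot":[0,0,0],"xyz":[0.005,0,0.01],"grip":255},
    {"rot":[0,0,0],"xyz":[0.0,0,0.01],"grip":255}
  ]
}}

```text
clock: 11.98
tool_pos: [0.492, -0.0747, -0.0058]
eef_rot: [-0.441, 0.897, -0.002, -0.005]
contact_force: [-9.3, -11.0, 10.2]
opening: 0.004
finger_force: 7.1
```

Call:
{"name": "carry_out", "arguments": {
  "plan": [
    {"rot":[0,0,0],"xyz":[-0.003,0,0],"grip":255},
    {"rot":[0,0,0],"xyz":[-0.006,0,0],"grip":255},
    {"rot":[0,0,0],"xyz":[-0.009,0,0],"grip":255},
    {"rot":[0,0,0],"xyz":[-0.01,0,0],"grip":255},
    {"rot":[0,0,0],"xyz":[-0.01,0,0],"grip":255}
  ]
}}

```text
clock: 12.4
tool_pos: [0.4979, -0.0673, -0.0057]
eef_rot: [-0.441, 0.898, -0.002, -0.005]
contact_force: [-7.1, -7.7, 7.2]
opening: 0.005
finger_force: 5.6
```

```bash
python3 -c "
from h import *
s=r.get_state()['tool_pos'];print('l',s@[.602,.799,0]);go(.4745,-.095,.004,233)"
```

```text
l 0.2459027372263599
t 12.4 pos [ 0.4979 -0.0673 -0.0057] F [-7.1 -7.7  7.2] xyz [ 0.0363  0.0016 -0.0093] rot [ 0.001 -0.012 -0.012]
```

Call:
{"name": "carry_out", "arguments": {
  "plan": [
    {"rot":[0,0,0],"xyz":[-0.002,0,0],"grip":255},
    {"rot":[0,0,0],"xyz":[-0.004,0,0],"grip":255},
    {"rot":[0,0,0],"xyz":[-0.004,0,0],"grip":255},
    {"rot":[0,0,0],"xyz":[0.01,0,0],"grip":255},
    {"rot":[0,0,0],"xyz":[0.05,0,0],"grip":255},
    {"rot":[0,0,0],"xyz":[0.06,0,-0.04],"grip":255},
    {"rot":[0,0,0],"xyz":[0.06,0,-0.08],"grip":255},
    {"rot":[0,0,0],"xyz":[0.06,0,-0.12],"grip":255}
  ]
}}

```text
clock: 13.07
tool_pos: [0.464, -0.1107, 0.1153]
eef_rot: [-0.442, 0.897, 0.001, -0.001]
contact_force: [1.6, -0.2, 0.1]
opening: 0.004
finger_force: 0.0
```

```bash
python3 -c "
from h import *
meas()
# second contact spot: robot-left (+d) side of block
go(.475,-.002,.115,143)"
```

```text
block [ 0.5191 -0.037   0.06  ] sides 0.05 0.049 yaw 53.5
t 13.12 pos [ 0.4686 -0.1096  0.1218] F [1.7 0.1 4.5] xyz [-0.0893  0.0604  0.0069] rot [-1.000e-03  1.100e-02  1.562e+00]
```

```bash
python3 -c "
from h import *
for n,box in(('top',(300,225,435,360)),('side',(292,180,450,290))):
  im=cv2.GaussianBlur(cv2.imread(f'pics/{n}0.png'),(3,3),0).max(2)
  for th in(60,75,90):
    m=np.zeros_like(im);u,v,U,V=box;m[v:V,u:U]=(im[v:V,u:U]<th)
    m=cv2.morphologyEx(m,cv2.MORPH_CLOSE,np.ones((3,3)));m=cv2.morphologyEx(m,cv2.MORPH_OPEN,np.ones((5,5)))
    c=max(cv2.findContours(m,0,1)[0],key=cv2.contourArea);h=cv2.convexHull(c)
    P=ray(n,h[:,0],.01)[:,:2].astype(np.float32)
    b=cv2.minAreaRect((P*1000));a=cv2.minEnclosingTriangle(h)[0]
    print(n,th,np.round(b[0],1),np.round(b[1],1),round(b[2],1), cv2.contourArea(h))
"
```

```text
top 60 [529.3 -48.8] [211.4 210.9] 75.0 8187.0
top 75 [529.5 -48.9] [215.7 214.8] 74.7 8662.5
top 90 [529.5 -49. ] [218.1 216.7] 74.7 8856.5
side 60 [532.  -39.9] [223.7 218.9] 75.0 8831.5
side 75 [532. -40.] [225.4 220.1] 75.0 8938.0
side 90 [531.8 -40.2] [227.7 221.3] 74.9 9073.5
```

Refined pad middle is (0.530,-0.0485). The block is 15 mm short along -37° and 3 mm off the other way. I'll go round to the second side.

Call:
{"name": "carry_out", "arguments": {
  "plan": [
    {"rot":[0,0,1.562],"xyz":[-0.089,0.06,0],"grip":255},
    {"rot":[0,0,1.562],"xyz":[-0.089,0.06,0],"grip":255},
    {"rot":[0,0,1.562],"xyz":[-0.089,0.06,0],"grip":255},
    {"rot":[0,0,1.562],"xyz":[-0.089,0.06,0],"grip":255},
    {"rot":[0,0,1.562],"xyz":[-0.089,0.06,0],"grip":255},
    {"rot":[0,0,1.562],"xyz":[-0.089,0.06,0],"grip":255},
    {"rot":[0,0,1.562],"xyz":[-0.089,0.06,0],"grip":255},
    {"rot":[0,0,1.562],"xyz":[-0.089,0.06,0],"grip":255}
  ]
}}

```text
clock: 13.78
tool_pos: [0.4726, -0.0018, 0.1145]
eef_rot: [0.044, 0.999, 0.001, 0.001]
contact_force: [0.5, 0.3, -0.8]
opening: 0.003
finger_force: 0.0
```

```bash
python3 -c "
from h import *
go(.476,-.0045,-.006,143)"
```

```text
t 13.78 pos [ 0.4726 -0.0018  0.1145] F [ 0.5  0.3 -0.8] xyz [-0.0035 -0.0026  0.1205] rot [0.002 0.001 0.558]
```

Call:
{"name": "carry_out", "arguments": {
  "plan": [
    {"rot":[0,0,0.558],"xyz":[-0.003,-0.002,0],"grip":255},
    {"rot":[0,0,0.558],"xyz":[-0.003,-0.002,0],"grip":255},
    {"rot":[0,0,0.558],"xyz":[-0.003,-0.002,0],"grip":255},
    {"rot":[0,0,0.558],"xyz":[-0.003,-0.002,0],"grip":255},
    {"rot":[0,0,0.558],"xyz":[-0.003,-0.002,0.03],"grip":255},
    {"rot":[0,0,0.558],"xyz":[-0.003,-0.002,0.06],"grip":255},
    {"rot":[0,0,0.558],"xyz":[-0.003,-0.002,0.085],"grip":255},
    {"rot":[0,0,0.558],"xyz":[-0.003,-0.002,0.1],"grip":255}
  ]
}}

```text
clock: 14.45
tool_pos: [0.4746, -0.0039, 0.0123]
eef_rot: [0.314, 0.949, 0.001, -0.0]
contact_force: [0.0, 0.1, -0.0]
opening: 0.009
finger_force: 0.0
```

Call:
{"name": "carry_out", "arguments": {
  "plan": [
    {"rot":[0,0,0],"xyz":[0,0,0.01],"grip":255},
    {"rot":[0,0,0],"xyz":[0,0,0.017],"grip":255},
    {"rot":[0,0,0],"xyz":[0,0,0.02],"grip":255},
    {"rot":[0,0,0],"xyz":[0,0,0.02],"grip":255},
    {"rot":[0,0,0],"xyz":[0,0,0.02],"grip":255}
  ]
}}

```text
clock: 14.87
tool_pos: [0.4752, -0.0051, -0.0051]
eef_rot: [0.315, 0.949, 0.0, 0.001]
contact_force: [-0.2, -1.7, 0.3]
opening: 0.005
finger_force: 0.0
```

```bash
python3 -c "
from h import *
go(.5297+.034*-.799,-.0485+.034*.602,-.006,143);meas()"
```

```text
t 14.87 pos [ 0.4752 -0.0051 -0.0051] F [-0.2 -1.7  0.3] xyz [-0.0356 -0.002   0.001 ] rot [0.001 0.001 0.005]Traceback (most recent call last):
  File "<string>", line 3, in <module>
    go(.5297+.034*-.799,-.0485+.034*.602,-.006,143);meas()
                                                    ~~~~^^
  File "h.py", line 26, in meas
    c=max(cv2.findContours(m*k2,0,2)[0],key=cv2.contourArea); rc=cv2.minAreaRect(c)
ValueError: max() iterable argument is empty
```

Call:
{"name": "carry_out", "arguments": {
  "plan": [
    {"rot":[0,0,0],"xyz":[-0.008,0,0.001],"grip":255},
    {"rot":[0,0,0],"xyz":[-0.014,0,0.001],"grip":255},
    {"rot":[0,0,0],"xyz":[-0.018,0,0.001],"grip":255},
    {"rot":[0,0,0],"xyz":[-0.022,0,0.001],"grip":255},
    {"rot":[0,0,0],"xyz":[-0.026,0,0.001],"grip":255},
    {"rot":[0,0,0],"xyz":[-0.03,0,0.001],"grip":255},
    {"rot":[0,0,0],"xyz":[-0.034,0,0.001],"grip":255},
    {"rot":[0,0,0],"xyz":[-0.036,0,0.001],"grip":255}
  ]
}}

```text
clock: 15.58
tool_pos: [0.4974, -0.0237, -0.0064]
eef_rot: [0.313, 0.95, -0.0, -0.006]
contact_force: [-11.7, 8.0, 11.0]
opening: 0.004
finger_force: 7.7
```

```bash
python3 -c "
from h import *
go(.5297+.034*-.799,-.0485+.034*.602,-.006,143)"
```

```text
t 15.58 pos [ 0.4974 -0.0237 -0.0064] F [-11.7   8.   11. ] xyz [-0.0067 -0.0004 -0.0004] rot [-0.004 -0.011  0.009]
```

Call:
{"name": "carry_out", "arguments": {
  "plan": [
    {"rot":[0,0,0],"xyz":[-0.003,0,0],"grip":255},
    {"rot":[0,0,0],"xyz":[-0.006,0,0],"grip":255},
    {"rot":[0,0,0],"xyz":[-0.006,0,0],"grip":255}
  ]
}}

```text
clock: 15.83
tool_pos: [0.5024, -0.0275, -0.0064]
eef_rot: [0.313, 0.95, -0.0, -0.005]
contact_force: [-11.9, 9.2, 11.1]
opening: 0.005
finger_force: 7.2
```

Call:
{"name": "carry_out", "arguments": {
  "plan": [
    {"rot":[0,0,0],"xyz":[0.01,0,0],"grip":255},
    {"rot":[0,0,0],"xyz":[0.05,0,0],"grip":255},
    {"rot":[0,0,0],"xyz":[0.07,0,-0.04],"grip":255},
    {"rot":[0,0,0],"xyz":[0.1,0,-0.08],"grip":255},
    {"rot":[0,0,0],"xyz":[0.14,0,-0.12],"grip":255},
    {"rot":[0,0,0],"xyz":[0.17,0,-0.15],"grip":255},
    {"rot":[0,0,0],"xyz":[0.17,0,-0.15],"grip":255},
    {"rot":[0,0,0],"xyz":[0.17,0,-0.15],"grip":255}
  ]
}}

```text
clock: 16.5
tool_pos: [0.3705, 0.0732, 0.1463]
eef_rot: [0.313, 0.95, 0.001, 0.001]
contact_force: [-1.3, 0.4, 0.2]
opening: 0.005
finger_force: 0.0
```

```bash
python3 -c "
from h import *
meas()
a=r.snapshot('top')[220:370,290:500,::-1];b=r.snapshot('side')[150:300,240:470,::-1]
cv2.imwrite('pics/j.png',np.vstack([cv2.resize(a,(420,300)),cv2.resize(b,(420,274))]))
"
```

```text
block [ 0.5322 -0.0468  0.06  ] sides 0.049 0.049 yaw 53.5
```

View pics/j.png

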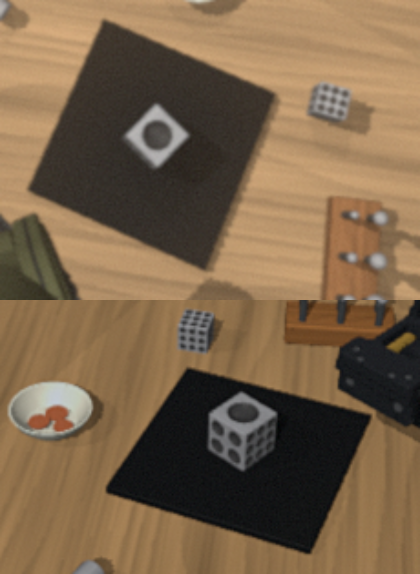

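The block stands flat with its big hollow up ((157,135) top view, (243,412) side view), about 3 mm from the pad middle. Dish and punch stand look undisturbed, and the arm is clear.

```bash
python3 -c "
from plant import r
print(r.finish_job())"
```

```text
the job is handed in; nothing more can be done
None
```

The doming block is tipped with its big hollow facing straight up. It stands flat about 3 mm from the pad's middle by the last picture, and the job was handed in at about 16.6 s with the arm clear.

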